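# Find the unblocked service hatch in the fume hood deck

### The job

One of the four grey access panels in the white service deck is unblocked. Press gently on the blue discs to find the panel that rocks, then push that one down until it tips right open and stays open by itself, and take the hand away. Do not force the panels that stay firm, and leave the glassware and everything else standing where it is.

Things in the scene. Friction and masses are not known exactly. Their poses are not given: they have to be found in the camera images.
- deck: white hollow service deck fixed to the bench, 200 (x) by 462 (y) by 75 mm tall; origin under its centre at bench level, x to its back (away from the robot), z up. Four openings 118 by 88 mm in a row along y hold the panels, top flush; ribs 22 mm wide between. The wells are clear to 50 mm below the top. The 52 mm strip behind them carries small things.
- panel_1: grey access panel 1 of 4 (from the +y end), 110 (x) by 80 (y) by 10 mm thick. Origin on its pivot line (along y), mid-thickness, 75 mm from the near edge, 35 mm from the far edge; x to the far end, z out of its top (vertical when shut). The near end goes down as the far end rises. Three, by chance, are blocked from below and give under 3 mm; the other rocks. All look alike.
- panel_2: grey access panel 2 of 4 (from the +y end), 110 (x) by 80 (y) by 10 mm thick. Origin on its pivot line (along y), mid-thickness, 75 mm from the near edge, 35 mm from the far edge; x to the far end, z out of its top (vertical when shut). The near end goes down as the far end rises. Three, by chance, are blocked from below and give under 3 mm; the other rocks. All look alike.
- panel_3: grey access panel 3 of 4 (from the +y end), 110 (x) by 80 (y) by 10 mm thick. Origin on its pivot line (along y), mid-thickness, 75 mm from the near edge, 35 mm from the far edge; x to the far end, z out of its top (vertical when shut). The near end goes down as the far end rises. Three, by chance, are blocked from below and give under 3 mm; the other rocks. All look alike.
- panel_4: grey access panel 4 of 4 (from the +y end), 110 (x) by 80 (y) by 10 mm thick. Origin on its pivot line (along y), mid-thickness, 75 mm from the near edge, 35 mm from the far edge; x to the far end, z out of its top (vertical when shut). The near end goes down as the far end rises. Three, by chance, are blocked from below and give under 3 mm; the other rocks. All look alike.
- disc_1 (a point): top centre of panel 1's blue rubber press disc, 26 mm across, 7 mm proud (82 mm above the bench), gives 5 mm at 2.5 N/mm; 55 mm nearer than the pivot, 24 mm from the opening's near edge. On the panel that rocks, 2 to 5 N dips it; let go early, it swings back. Past 0.42 rad (disc 22 mm down) it goes over centre, falls open by itself to a stop at 0.75 rad and stays.
- disc_2 (a point): top centre of panel 2's blue rubber press disc, 26 mm across, 7 mm proud (82 mm above the bench), gives 5 mm at 2.5 N/mm; 55 mm nearer than the pivot, 24 mm from the opening's near edge. On the panel that rocks, 2 to 5 N dips it; let go early, it swings back. Past 0.42 rad (disc 22 mm down) it goes over centre, falls open by itself to a stop at 0.75 rad and stays.
- disc_3 (a point): top centre of panel 3's blue rubber press disc, 26 mm across, 7 mm proud (82 mm above the bench), gives 5 mm at 2.5 N/mm; 55 mm nearer than the pivot, 24 mm from the opening's near edge. On the panel that rocks, 2 to 5 N dips it; let go early, it swings back. Past 0.42 rad (disc 22 mm down) it goes over centre, falls open by itself to a stop at 0.75 rad and stays.
- disc_4 (a point): top centre of panel 4's blue rubber press disc, 26 mm across, 7 mm proud (82 mm above the bench), gives 5 mm at 2.5 N/mm; 55 mm nearer than the pivot, 24 mm from the opening's near edge. On the panel that rocks, 2 to 5 N dips it; let go early, it swings back. Past 0.42 rad (disc 22 mm down) it goes over centre, falls open by itself to a stop at 0.75 rad and stays.
- vial: amber glass vial with white cap, 24 mm across, 42 mm tall, on the deck's back strip; loose, origin at the centre of its underside; to be left alone
- stopper: black rubber stopper, 30 mm across, 28 mm tall, on the back strip; loose, origin at the centre of its underside; to be left alone
- cork_ring: cork ring, 38 mm across, 18 mm tall, on the back strip; loose, origin at the centre of its underside; to be left alone
- beaker: glass beaker, 66 mm across, 90 mm tall, on the bench to the left of the deck; loose, origin at the centre of its underside; to be left alone
- flask: green conical glass flask, 74 mm across, 108 mm tall, on the bench to the left of the deck; loose, origin at the centre of its underside; to be left alone
- bottle: amber reagent bottle, 64 mm across, 130 mm tall, on the bench to the right of the deck; loose, origin at the centre of its underside; to be left alone

How it is judged (in metres and radians):
On the way:
1. the panel that rocks dips under the fingers (((angle between panel_1's own z axis and vertical above 0.06 rad and contact force between the fingers and panel_1 above 0.2 N) or (angle between panel_2's own z axis and vertical above 0.06 rad and contact force between the fingers and panel_2 above 0.2 N) or (angle between panel_3's own z axis and vertical above 0.06 rad and contact force between the fingers and panel_3 above 0.2 N) or (angle between panel_4's own z axis and vertical above 0.06 rad and contact force between the fingers and panel_4 above 0.2 N))), for 0.04 s.
At the end, for the whole second after the job is handed in: one panel stands open by itself, tilted more than 0.6 rad and at rest, the other three are shut (tilt under 0.1 rad), and every loose thing is upright within 20 mm of where it stood (((angle between panel_1's own z axis and vertical above 0.6 rad and angle between each of panel_2, panel_3, panel_4's own z axis and vertical below 0.1 rad) or (angle between panel_2's own z axis and vertical above 0.6 rad and angle between each of panel_1, panel_3, panel_4's own z axis and vertical below 0.1 rad) or (angle between panel_3's own z axis and vertical above 0.6 rad and angle between each of panel_1, panel_2, panel_4's own z axis and vertical below 0.1 rad) or (angle between panel_4's own z axis and vertical above 0.6 rad and angle between each of panel_1, panel_2, panel_3's own z axis and vertical below 0.1 rad)) and angular speed of each of panel_1, panel_2, panel_3, panel_4 below 0.2 rad/s and distance of each of vial, stopper, cork_ring, beaker, flask, bottle from where it was at the start of the episode below 0.02 m and angle between each of vial, stopper, cork_ring, beaker, flask, bottle's own z axis and vertical below 0.2 rad); the robot touches nothing.
It fails at once if a panel is forced: the fingers press on it with more than 45 N (contact force between the fingers and panel_1 above 45 N or contact force between the fingers and panel_2 above 45 N or contact force between the fingers and panel_3 above 45 N or contact force between the fingers and panel_4 above 45 N).
It fails at once if a loose thing is moved more than 20 mm, lifted or tipped (distance of any of vial, stopper, cork_ring, beaker, flask, bottle from where it was at the start of the episode above 0.02 m or angle between any of vial, stopper, cork_ring, beaker, flask, bottle's own z axis and vertical above 0.3 rad).
It also fails if it takes over 51 s, if anything falls off the work surface, if the arm or the gripper's body presses on something with over 40 N, if the wrist force passes 120 N, or if a joint passes its speed limit or range.

### The arm

A 7-joint arm with a two-finger parallel gripper is mounted at the origin on the work surface. World frame = base frame: x ahead of the robot, y to its left, z up, the work surface at z = 0. Lengths are in mm, angles in rad, forces in N, time in s.
With the tool pointing down it reaches from about 350 to 900 mm from the base axis. Payload 19.9 kg.
Tool frame: the origin (TCP) lies between the finger pads; the fingertips stand 25 mm ahead of it and the grasp point (between the pads) lies 6 mm ahead of it; z points along the fingers, y is the direction in which the jaws open and shut (so a half turn about z gives the same grasp; the last joint's range is limited). The gripper opens to 94 mm and grips with 3 to 60 N. Pads are 16 mm wide; open, the fingers measure 119 mm over their backs; the gripper's body (75 mm by 177 mm) begins 78 mm behind the grasp point.
Start: joints at [-1.21, 0.417, -0.01, 1.614, 0.005, 1.111, -0.053], TCP at [244.41, 575.209, 230.425] pointing down, gripper open.
Joint ranges: [-2.81, 2.81], [-0.39, 2.02], [-1.27, 1.25], [0.06, 2.57], [-1.19, 4.33], [0.19, 2], [-2.82, 2.82]. Speed limits (rad/s): [1.89, 1.89, 2.39, 2.39, 3.01, 3.01, 3.01].

### API

Orientations are given as a unit quaternion [x, y, z, w].
In Python, from cell import robot, viewer gives the robot as it stands.
- The arm moves only by the tool move_arm, never from a script. Its argument "commands" is a list of rows, each a list of 3 entries, a list of its own where there are three numbers: the closure, from 0 (fully open) to 1 (shut), then the shift along the world's x, y, z in cm, then the turn about the world's z in rad. In form: [[jaw, [dx, dy, dz], spin], ...]. A call has 1 to 12 rows; each row shifts and turns the commanded pose from where the row before left it; what a row does not reach is not made up. A row lasts 1/8 s, in which the tool goes at most 62.5 mm and 10.7 degrees, less where a joint would pass 70% of its speed; a pose out of reach is approached as far as the arm can. A call is refused whole if a number of a shift passes 6.25 or a number of a turn 0.188, either way. A call with a gripper value outside its range is refused whole. The fingers move at their own pace and stop on an object; "newtons" is the grip in N (left out, the last holds). Time passes only in rows, so rows that do not move let the fingers close. It gives the time, the measured TCP pose, the force and the opening at its end, in the units of the state.
- robot.state(): the state, without advancing time (a new reading comes with each control period).
- viewer.camera(name): name is "scene" or "top"; returns the picture (400x640x3 uint8, red, green, blue); there is no depth.
- viewer.camera_params(name): a dict with "vertical_fov" (degrees; the focal length in pixels is half the picture's height over the tangent of half this angle, whatever the lens; pixels are square), "cx", "cy" (the principal point, pixels), "T" (4x4, takes a point from camera to world coordinates). Camera axes: x right, y down, z forward; pixel columns grow to the right and rows downward; lengths in mm; the calibration is good to about 2 mm. A picture is of the moment at which its call begins. camera_params takes no time and is no camera call.
- robot.job_done(): hands the job in, once; it reports no verdict.
The state is a dict: "clock": time; "joint_pos": joint angles; "qd": joint speeds; "joint_torque": joint torques, N m; "tcp_pos": TCP position; "eef_rot": TCP orientation; "force": force on the tool from outside, world axes, zero at the start; "torque": the same for the moment, N m; "width": opening from 0.0 (shut) to 1.0 (fully open).
Only numpy, scipy, OpenCV 4.12 (cv2) and the standard library are available. Lean on these libraries where they do the work, as an engineer would, in place of code of your own. Each camera call takes 0.05 s, during which the arm holds its last target.

## Working session

There is one attempt and no reset: what is moved stays moved. The work goes in short steps, Python scripts to look and compute and a tool call to move; the robot and the scene stay as the last step left them, time stands still between calls to the robot, and variables do not carry over. Pictures are saved under pics/ and viewed, and the job is handed in when it is done.

Besides the shell and the picture viewer there is one more tool, called after ">>>" in YAML: its name, and indented under it one key for each argument. move_arm: Moves the arm, as the interface text tells. Its arguments: {"type":"object","properties":{"commands":{"type":"array"},"newtons":{"type":"number"}},"required":["commands"]}

```bash
mkdir -p pics
python3 - <<'E'
from cell import robot, viewer
import cv2
for n in("scene","top"):
    im=viewer.camera(n); cv2.imwrite(f"pics/{n}0.png",im[:,:,::-1]); print(n,viewer.camera_params(n))
print(robot.state())
E
```

```text
scene {'vertical_fov': 47.447859301328684, 'cx': 317.2540874004126, 'cy': 201.93243684690523, 'T': array([[-1.44607088e-01,  5.49491217e-01, -8.22890146e-01,
         1.69882848e+03],
       [ 9.89488859e-01,  7.96597436e-02, -1.20690196e-01,
         1.58046790e+02],
       [-7.66984797e-04, -8.31693290e-01, -5.55234801e-01,
         8.06740944e+02],
       [ 0.00000000e+00,  0.00000000e+00,  0.00000000e+00,
         1.00000000e+00]])}
top {'vertical_fov': 48.514297584830814, 'cx': 317.45316357129957, 'cy': 195.31878141042856, 'T': array([[ 1.03158523e-02, -9.96273651e-01,  8.56294087e-02,
         4.69146821e+02],
       [-9.99929876e-01, -9.77971272e-03,  6.67829918e-03,
        -1.66909558e+01],
       [-5.81598249e-03, -8.56922964e-02, -9.96304675e-01,
         1.20296141e+03],
       [ 0.00000000e+00,  0.00000000e+00,  0.00000000e+00,
         1.00000000e+00]])}
{'clock': 0.1, 'joint_pos': array([-1.21050642,  0.41790637, -0.01030365,  1.61406927,  0.00469224,
        1.11071662, -0.05304613]), 'qd': array([-0.00061596, -0.00171237, -0.00101472, -0.00034428, -0.0012507 ,
        0.00125309,  0.00031366]), 'joint_torque': array([ 1.92113832e-03, -8.52577400e+01,  6.40765820e-01, -4.26699185e+01,
       -4.88167175e-02,  1.62412855e-02, -2.65083196e-05]), 'tcp_pos': array([244.30578203, 574.95119632, 229.91155816]), 'eef_rot': array([ 1.99566511e-01,  9.79884135e-01, -5.33422439e-04, -6.91284383e-05]), 'force': array([-0.41171863,  0.01408313,  0.62593025]), 'torque': array([0.01458574, 0.04202016, 0.00134656]), 'width': 0.9997860414002809}
```

View pics/scene0.png

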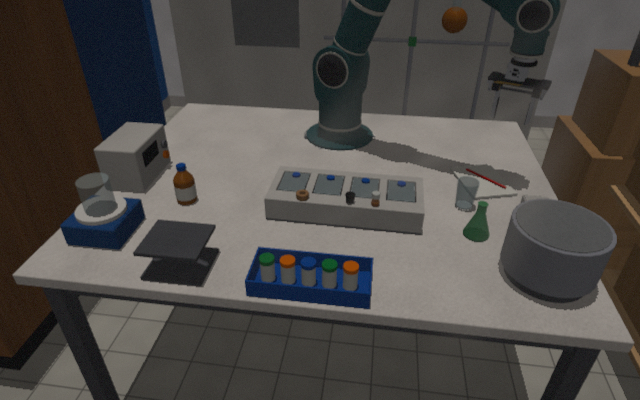

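View pics/top0.png

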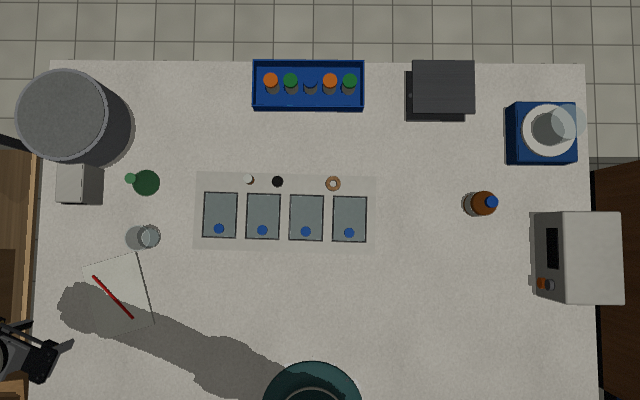

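The top view shows the blue discs at about (219,229), (262,230), (305,231) and (349,232). The beaker at (148,237) and the flask at (147,182) stand left of the deck, and the bottle is at (485,203). I'll measure them precisely.

```bash
cat > h.py <<'E'
import numpy as np, cv2
from cell import robot, viewer
def ray(n,u,v,z):
    p=viewer.camera_params(n); f=200/np.tan(np.radians(p['vertical_fov']/2)); T=p['T']
    d=T[:3,:3]@np.array([(u-p['cx'])/f,(v-p['cy'])/f,1]); o=T[:3,3]
    return o+d*(z-o[2])/d[2]
def snap(n,name,box=None,k=1):
    im=viewer.camera(n)[:,:,::-1]
    if box: im=im[box[1]:box[3],box[0]:box[2]]
    im=cv2.resize(im,None,fx=k,fy=k,interpolation=cv2.INTER_CUBIC) if k!=1 else im
    cv2.imwrite("pics/"+name,im)
E
python3 - <<'E'
from h import *
im=cv2.imread("pics/top0.png"); hsv=cv2.cvtColor(im,cv2.COLOR_BGR2HSV)
m=cv2.inRange(hsv,(100,130,80),(125,255,255)); m[:210]=0;m[245:]=0;m[:,:200]=0;m[:,380:]=0
n,_,s,c=cv2.connectedComponentsWithStats(m)
P=[]
for i in range(1,n):
    if s[i,4]>20: P.append(ray("top",*c[i],82)); print(c[i],s[i,4],P[-1].round(1))
P=np.array(P);P=P[P[:,1].argsort()[::-1]]; print(np.diff(P,axis=0)); 
for q in [(148,237,90),(130,178,108),(491,201,130)]: print(ray("top",*q))
im2=cv2.imread("pics/scene0.png"); cv2.imwrite("pics/sc.png",cv2.resize(im2[150:240,250:490],None,fx=3.3,fy=3.3,interpolation=2))
for q in [(293,174),(330,177),(365,181),(402,184)]: print(ray("scene",*q,82))
E
```

```text
[218.33766234 228.05194805] 77 [480.2 240.   82. ]
[261.78205128 229.57692308] 78 [477.5 130.2  82. ]
[305.27027027 230.97297297] 74 [475.1  20.6  82. ]
[348.82666667 232.37333333] 75 [472.7 -89.1  82. ]
[[  -2.70885465 -109.73552078    0.        ]
 [  -2.37949163 -109.65281133    0.        ]
 [  -2.38455322 -109.64093116    0.        ]]
[455.96346927 413.69275714  90.        ]
[601.96523344 457.96898625 108.        ]
[ 551.69558485 -429.30917716  130.        ]
[478.47137804 -98.2895975   82.        ]
[480.18089463  19.63478053  82.        ]
[488.73011951 129.25250237  82.        ]
[490.28854682 241.84865521  82.        ]
```

View pics/sc.png

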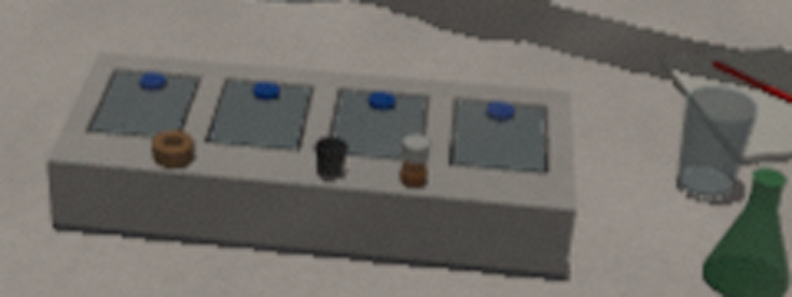

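>>> move_arm:
  commands:
    - [1,[2.36,-3.35,0],0.038]
    - [1,[2.36,-3.35,0],0.038]
    - [1,[2.36,-3.35,0],0.038]
    - [1,[2.36,-3.35,0],0.038]
    - [1,[2.36,-3.35,0],0.038]
    - [1,[2.36,-3.35,0],0.038]
    - [1,[2.36,-3.35,0],0.038]
    - [1,[2.36,-3.35,0],0.038]
    - [1,[2.36,-3.35,0],0.038]
    - [1,[2.36,-3.35,0],0.038]
    - [1,[0,0,0],0]
    - [1,[0,0,0],0]
  newtons: 20

```text
clock: 1.6
tcp_pos: [479.9, 240.7, 230.2]
eef_rot: [0.011, 1.0, -0.0, -0.0]
force: [-1.2, -0.8, 0.4]
width: 0.004
```

>>> move_arm:
  commands:
    - [1,[0,0,-1.6],0]
    - [1,[0,0,-1.6],0]
    - [1,[0,0,-1.6],0]
    - [1,[0,0,-1.6],0]
    - [1,[0,0,-1.6],0]
    - [1,[0,0,-1.6],0]
    - [1,[0,0,-1.0],0]
    - [1,[0.1,0,-0.5],0]
    - [1,[0,0,0],0]
    - [1,[0,0,0],0]

```text
clock: 2.85
tcp_pos: [481.7, 240.3, 119.8]
eef_rot: [0.011, 1.0, 0.0, 0.0]
force: [0.6, -0.3, 0.9]
width: 0.006
```

Run:
```python
from h import *
snap("top","t1.png",(120,150,400,300),2.8); snap("scene","s1.png",(250,80,490,240),3.3)
s=robot.state(); print(s['tcp_pos'],s['force'])
```

```text
[481.62996745 240.33852092 119.86101906] [0.80816164 0.76094404 0.17470934]
```

View pics/s1.png

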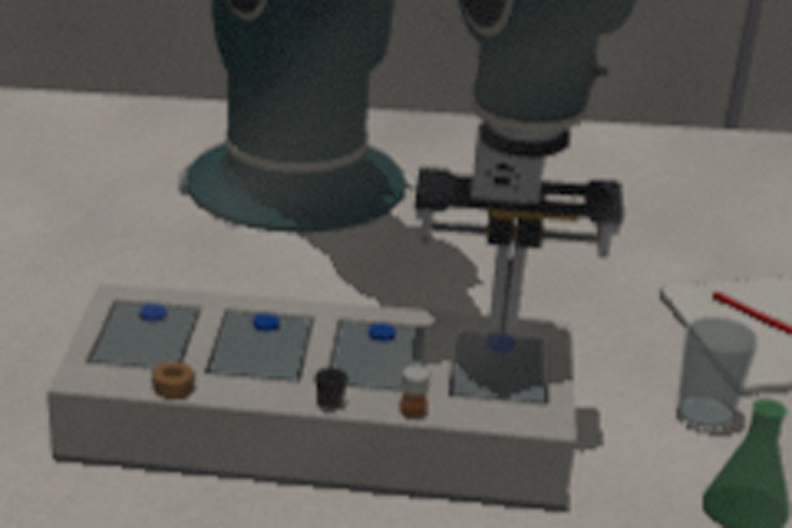

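View pics/t1.png

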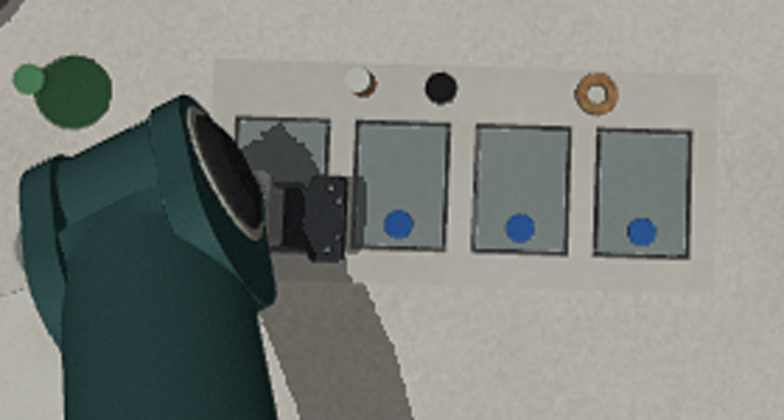

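The fingertips hang just above disc 1, at about (507,332) in the scene crop, and they're lined up with it. Lowering gently.

>>> move_arm:
  commands:
    - [1,[0,0,-0.6],0]
    - [1,[0,0,-0.5],0]
    - [1,[0,0,-0.2],0]
    - [1,[0,0,-0.2],0]
    - [1,[0,0,0],0]
    - [1,[0,0,0],0]

```text
clock: 3.7
tcp_pos: [481.2, 240.2, 104.5]
eef_rot: [0.011, 1.0, -0.0, -0.0]
force: [-3.2, -0.8, 4.8]
width: 0.008
```

>>> move_arm:
  commands:
    - [1,[0,0,-0.1],0]
    - [1,[0,0,-0.1],0]
    - [1,[0,0,0],0]
    - [1,[0,0,0],0]

```text
clock: 4.2
tcp_pos: [481.3, 240.2, 102.7]
eef_rot: [0.011, 1.0, -0.0, -0.0]
force: [-5.2, -1.4, 9.1]
width: 0.007
```

Force rises at 2.4 N/mm up to 9 N, so panel 1 is firm. On to panel 2.

>>> move_arm:
  commands:
    - [1,[0,0,1.0],0]
    - [1,[0,0,0.8],0]
    - [1,[-0.05,-2.2,0],0]
    - [1,[-0.05,-2.2,0],0]
    - [1,[-0.05,-2.2,0],0]
    - [1,[-0.05,-2.2,0],0]
    - [1,[-0.04,-2.2,0],0]
    - [1,[0,0,-0.7],0]
    - [1,[0,0,-0.4],0]
    - [1,[0,0,-0.4],0]
    - [1,[0,0,0],0]
    - [1,[0,0,0],0]

```text
clock: 5.7
tcp_pos: [479.1, 130.6, 105.5]
eef_rot: [0.011, 1.0, 0.0, 0.0]
force: [-0.1, 1.0, 2.7]
width: 0.006
```

>>> move_arm:
  commands:
    - [1,[0,0,-0.1],0]
    - [1,[0,0,-0.1],0]
    - [1,[0,0,0],0]
    - [1,[0,0,0],0]

```text
clock: 6.2
tcp_pos: [479.0, 130.2, 103.4]
eef_rot: [0.011, 1.0, -0.0, 0.0]
force: [-1.0, 1.2, 2.1]
width: 0.004
```

Force stays at 2 N here, which suggests this panel rocks. I'll press a bit further.

>>> move_arm:
  commands:
    - [1,[0,0,-0.1],0]
    - [1,[0,0,-0.1],0]
    - [1,[0,0,-0.1],0]
    - [1,[0,0,0],0]
    - [1,[0,0,0],0]

```text
clock: 6.82
tcp_pos: [478.9, 130.2, 100.4]
eef_rot: [0.011, 1.0, -0.0, -0.0]
force: [-1.4, 0.2, 1.5]
width: 0.002
```

Panel 2 rocks: it's about 6.6 mm down at only 1.5 N. Pushing it over centre.

>>> move_arm:
  commands:
    - [1,[0,0,-0.3],0]
    - [1,[0,0,-0.3],0]
    - [1,[0,0,-0.3],0]
    - [1,[0,0,-0.3],0]
    - [1,[0,0,0],0]

```text
clock: 7.45
tcp_pos: [479.0, 130.2, 88.2]
eef_rot: [0.011, 1.0, -0.0, -0.0]
force: [-0.1, -0.5, -0.9]
width: 0.004
```

>>> move_arm:
  commands:
    - [1,[0,0,-0.3],0]
    - [1,[0,0,-0.3],0]
    - [1,[0,0,-0.3],0]
    - [1,[0,0,-0.3],0]
    - [1,[0,0,-0.2],0]
    - [1,[0,0,0],0]
    - [1,[0,0,0],0]

```text
clock: 8.32
tcp_pos: [479.1, 130.2, 74.5]
eef_rot: [0.011, 1.0, -0.0, 0.0]
force: [-0.5, -0.2, -0.8]
width: 0.004
```

Run:
```python
from h import *
snap("scene","s2.png",(250,80,490,240),3.3)
s=robot.state(); print(s['tcp_pos'],s['force'])
```

```text
[479.04164709 130.23375254  74.49674351] [-0.38692371 -0.50701525 -0.46391077]
```

View pics/s2.png

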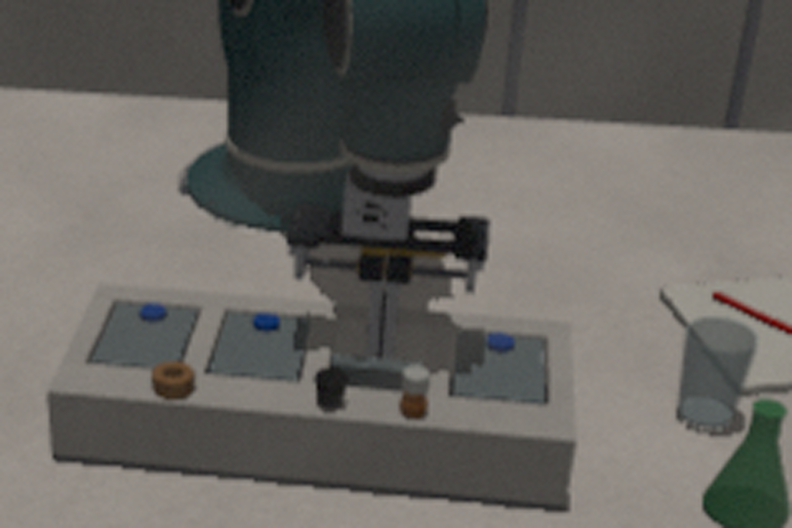

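The far end of panel 2 stands raised around (375,360), and the contact force has dropped to about 0. I'll lift straight out.

>>> move_arm:
  commands:
    - [1,[0,0,0.5],0]
    - [1,[0,0,1.0],0]
    - [1,[0,0,1.6],0]
    - [1,[0,0,2.0],0]
    - [1,[0,0,2.0],0]
    - [1,[0,0,2.0],0]
    - [1,[0,0,2.0],0]
    - [1,[0,0,2.0],0]
    - [1,[-2.0,0,2.0],0]
    - [1,[-3.0,0,0],0]
    - [1,[-3.0,0,0],0]
    - [1,[0,0,0],0]

```text
clock: 9.88
tcp_pos: [397.8, 130.3, 226.6]
eef_rot: [0.01, 1.0, 0.0, 0.001]
force: [0.5, -0.1, 0.2]
width: 0.003
```

Run:
```python
from h import *
snap("scene","s3.png",(250,80,490,240),3.3); snap("top","t3.png",(120,150,400,300),2.8)
s=robot.state(); print(s['clock'],s['tcp_pos'],s['force'])
```

```text
9.975 [399.48699768 130.29112932 226.42116671] [-0.27165075  0.55618701  0.36454715]
```

View pics/s3.png

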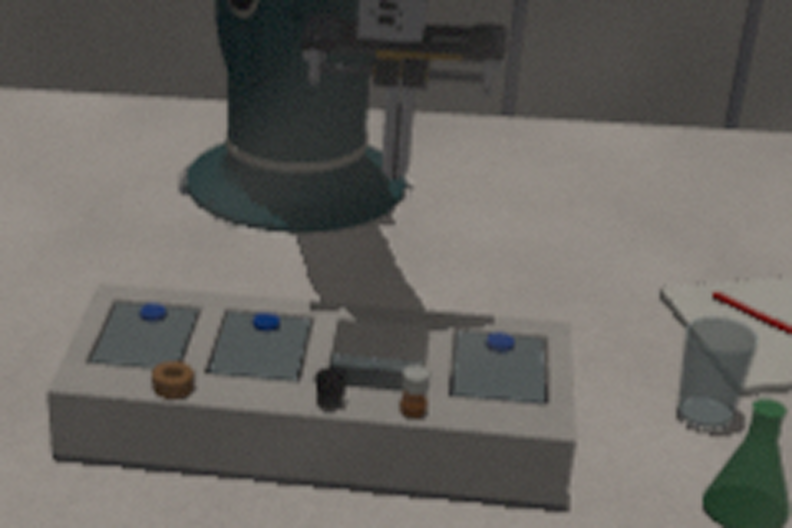

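View pics/t3.png

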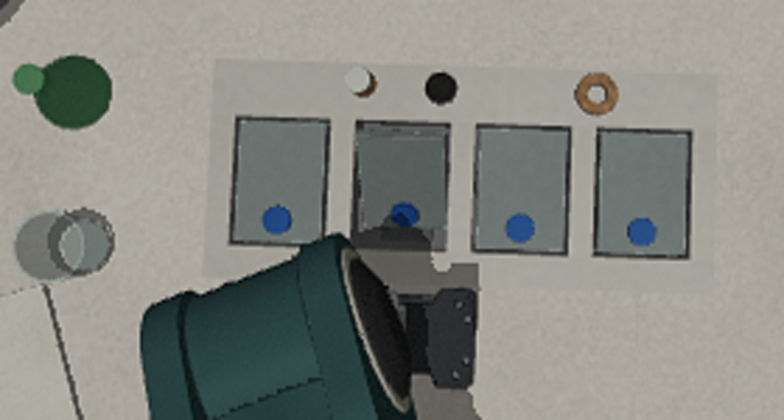

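The top view shows panel 2 steeply tilted, with its disc shifted to about (404,215) in the crop and partly shaded. The other panels are flat and the loose things stand where they were. I'll check the tilt numerically and confirm nothing has moved.

Run:
```python
from h import *
p=viewer.camera_params("top");f=200/np.tan(np.radians(p['vertical_fov']/2));Ti=np.linalg.inv(p['T'])
for a in (0,.42,.6,.75):
    c,s=np.cos(a),np.sin(a); X=np.array([477.5+55-(55*c-12*s)-0,130.2,70-55*s+12*c,1]); q=Ti@X
    u,v=f*q[:2]/q[2]+[p['cx'],p['cy']]; print(a,((u-120)*2.8).round(1),((v-150)*2.8).round(1))
    F=np.array([477.5+55+35*c-5*s,130.2,70+35*s+5*c,1]); p2=viewer.camera_params("scene");q=np.linalg.inv(p2['T'])@F
    f2=200/np.tan(np.radians(p2['vertical_fov']/2));w=f2*q[:2]/q[2]+[p2['cx'],p2['cy']];print('   far top edge, scene crop',(w-[250,80])*3.3)
a=cv2.imread("pics/t1.png");b=cv2.imread("pics/t3.png")
d=cv2.absdiff(a,b).max(2);print("back strip diff",d[60:115,340:640].max(),"flask",d[50:130,10:110].max())
cv2.imwrite("pics/z.png",cv2.resize(cv2.convertScaleAbs(b[100:280,330:480],alpha=1.6),None,fx=3.2,fy=3.2))
```

```text
0 397.0 222.8
   far top edge, scene crop [374.97067689 385.24918628]
0.42 400.6 212.5
   far top edge, scene crop [376.18476629 369.14279836]
0.6 402.1 205.4
   far top edge, scene crop [376.76408588 362.05477964]
0.75 403.2 198.5
   far top edge, scene crop [377.25288699 356.32473867]
back strip diff 8 flask 7
```

View pics/z.png

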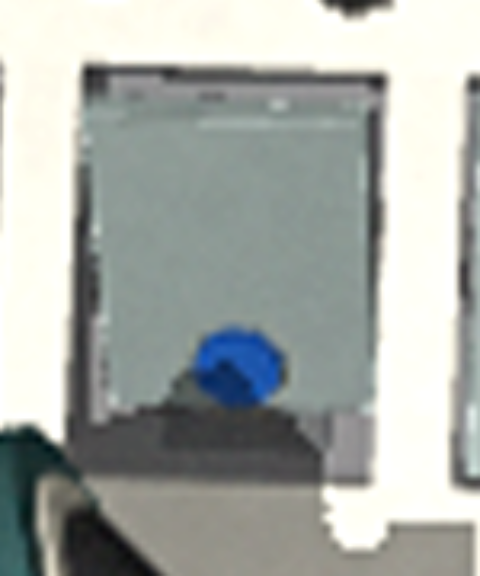

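With the disc offset sign corrected (I had it wrong), the disc at row 215 fits 0.75 rad. The far top edge in the scene crop, at row ~356, also fits 0.75. One last check that it's at rest, then I'll hand in.

Run:
```python
from h import *
snap("top","t4.png",(120,150,400,300),2.8); snap("scene","s4.png",(250,80,490,240),3.3)
for a,b,r in(("t3","t4",np.s_[110:260,340:480]),("s3","s4",np.s_[330:400,300:440]),("s3","s4",np.s_[280:528,60:792])):
    d=cv2.absdiff(cv2.imread(f"pics/{a}.png"),cv2.imread(f"pics/{b}.png"))[r]; print(d.max(),d.mean())
s=robot.state();print(s['clock'],abs(s['qd']).max(),s['force'])
print(robot.job_done())
```

```text
43 1.023047619047619
27 1.530748299319728
42 1.3094225571420177
10.075 0.01019917183320188 [-0.32764072 -0.15973486  0.43219869]
the job is handed in; nothing more can be done
None
```

I found that panel 2 is the one that rocks, tipped it fully open, took the hand away and handed the job in at about 10 s of the 51 s allowed.

- **Finding it:** Panel 1 stayed firm; I stopped pressing at about 9 N, where force was rising at 2.4 N/mm. Panel 2 gave about 6.6 mm at only 1.5–3 N. I didn't press panels 3 and 4.
- **Opening it:** I pushed disc 2 about 32 mm down. Before I withdrew, the contact force had fallen to about 0, so the panel had dropped away from the fingers. I then lifted the hand straight out and back.
- **Tilt check:** With the hand clear, panel 2 stands open. Its raised far edge in the scene view and its disc in the top view both fit about 0.75 rad. My first disc prediction disagreed because of a sign error; I corrected it by hand rather than rerunning the script.
- **Other panels and loose things:** The other three panels look flat. The back strip and flask areas are unchanged from the picture taken before pressing. The beaker and bottle were never approached; the beaker looks unmoved, and I didn't compare the bottle in the later pictures.
- **At-rest check:** Two pictures 0.1 s apart differed little on average (1.0–1.5 grey levels). There were isolated peaks of up to 43, which I think are the moving arm's shadow edges but did not confirm.

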